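Tuck the electronics cover under its lap and hold it flat

TASK

One of the two electronics bays on the little robot base is still open, with its circuit board showing. Take the loose metal cover by its upright fin, tuck its plain front end well under the lap plate at the end of the open bay without lifting either lap, and press the cover down flat so that it closes the whole opening against the spring plunger. Finish while still holding it there, pressed flat, so that a teammate can drive the screws; leave the other things on the table where they are.

Things in the scene. Friction and masses are not known exactly. Their poses are not given: they have to be found in the camera images.
- chassis: grey robot base on black wheels, fixed; 200 long (x), 170 wide (y), 220 over the wheels. Origin on the table under its centre. Deck top at z = 60. Two bays centred at y = +42 and -42, each with a deck opening x = -52 to +20, 48 wide. At each bay's +x end a hinged metal lap plate reaches back over the deck; under it a stop bar, 7 high, near face at x = +73 (lengths in mm)
- lap_a (a joint): hinge of the lap over the bay at chassis y = +42, rad: 0 lying, grows as its lip lifts; 0.09 (lip over 4 up) is lifted. Plate 70 wide, 3 thick, hinged at chassis x = +90, free lip at x = +38. Lying, its underside is 9 above the deck (x over 48); the last 10 to the lip flare up to a mouth of about 12. A weak spring holds it down: about 1 N up at the lip starts to lift it (lengths in mm)
- lap_b (a joint): hinge of the equal lap plate over the bay at chassis y = -42; same values
- board: green circuit board with black parts, below the deck of the OPEN bay; fixed. Origin on that bay's centre line at table height: chassis x = 0, y = +42 or -42 (varies); axes parallel to the chassis axes. In this frame: deck top z = 60, opening x = -52 to +20 and y = -24 to +24, lap lip x = +38, stop x = +73 (lengths in mm)
- plunger (a joint): steel spring plunger, 14 diameter, upright in the open bay at x = -30, y = 0 of the board's frame. At rest (0) its top is 7 above the deck; the joint reads in m and grows as it is pressed: 2.5 N starts it, 5 N brings it flush with the deck (0.007 m). It raises the cover if that is not held down (lengths in mm)
- cover: loose flat aluminium cover on the table, 130 long (x), 64 wide (y), 4 thick, about 0.14 kg. Origin at the centre of its underside. An upright fin, 10 thick (x), 50 wide (y), stands across it at x = -25, top at z = 32; the long plain end (+x) is the front. Fitted: x along chassis x, front 12 to 35 under the lap (22 is ideal: origin at x = -5 of the board's frame) (lengths in mm)
- cover_front (a point): middle of the cover's front edge, on the underside (cover x = +65) (lengths in mm)
- cover_rear (a point): middle of the cover's rear edge, on the underside (cover x = -65) (lengths in mm)
- fitted: an equal cover with the same fin, already tucked and screwed down over the closed bay; fixed. Origin at table height at chassis x = 0, y = -42 or +42; its plate lies on the deck, centred at x = -5, fin at x = -30, fin top 92 above the table (lengths in mm)
- bottle: clear water bottle, 64 in diameter, 200 high, upright; bystander. Origin at the centre of its foot (lengths in mm)
- screwdriver: screwdriver lying on the table, about 200 long along its x; bystander (lengths in mm)
- pliers: pliers lying on the table, about 190 long along its x; bystander (lengths in mm)
- parts_case: low open grey parts case with dividers, 130 x 200 x 35 high; bystander. Origin at the centre of its underside (lengths in mm)
There are look-alikes about, which are no part of the job. Leave any black, turquoise or yellow look-alike of the cover alone.

How it is judged:
On the way:
1. the cover's front edge is under the lap of the open bay (x of cover_front in the frame of board above 0.05 m and z of cover_front in the frame of board between 0.057 and 0.068 m and y of cover_front in the frame of board between -0.015 and 0.015 m), for 0.2 s.
At the end, for the whole second after the job is handed in: the fingers still hold the cover on the open bay: front edge 12 to 37 mm under the lap, both ends within 8 mm of the bay's centre line and 2 mm of the deck, pressed on the deck with over 1 N, plunger down over 5 mm, both laps lying (under 0.05 rad), cover at rest (x of cover_front in the frame of board between 0.05 and 0.075 m and y of cover_front in the frame of board between -0.008 and 0.008 m and y of cover_rear in the frame of board between -0.008 and 0.008 m and z of cover_front in the frame of board between 0.0575 and 0.062 m and z of cover_rear in the frame of board between 0.0575 and 0.062 m and value of joint plunger above 0.005 m and contact force between cover and chassis above 1 N and contact force between the fingers and cover above 1 N and value of joint each of lap_a, lap_b below 0.05 rad and linear speed of cover below 0.02 m/s); the arm keeps its last pose, push and grip.
It fails at once if a lap was lifted (more than 0.09 rad) (value of joint any of lap_a, lap_b above 0.09 rad).
It fails at once if another thing on the table was moved by more than 40 mm (distance of any of bottle, screwdriver, pliers, parts_case from where it was at the start of the episode above 0.04 m).
It also fails if it takes over 42 s, if anything falls off the work surface, if the arm or the gripper's body presses on something with over 40 N, if the wrist force passes 120 N, or if a joint passes its speed limit or range.

ROBOT

A 7-joint arm with a two-finger parallel gripper is mounted at the origin on the work surface. World frame = base frame: x ahead of the robot, y to its left, z up, the work surface at z = 0. Lengths are in m, angles in rad, forces in N, time in s.
With the tool pointing down it reaches from about 0.35 to 0.9 m from the base axis. Payload 8.1 kg.
Tool frame: the origin (TCP) lies at the very end of the fingers, on their centre line; the grasp point (between the pads) lies 19 mm behind it; z points along the fingers, x is the direction in which the jaws open and shut, and the axes are right-handed (so a half turn about z gives the same grasp; the last joint's range is limited). The gripper opens to 92 mm and grips with 3 to 60 N. Pads are 19 mm wide; open, the fingers measure 130 mm over their backs; the gripper's body (75 mm by 190 mm) begins 47 mm behind the grasp point.
Start: joints at [1.233, 0.434, 0.025, 1.573, -0.012, 1.134, -0.075], TCP at [0.145, -0.608, 0.188] pointing down, gripper open.
Joint ranges: [-2.62, 2.62], [-0.44, 2.09], [-1.27, 1.32], [0.08, 2.57], [-1.32, 4.46], [0.12, 2], [-2.74, 2.74]. Speed limits (rad/s): [2.22, 2.22, 3.01, 3.01, 3.14, 3.14, 3.14].

INTERFACE

Orientations are given as a unit quaternion [x, y, z, w].
In Python, from rig import * gives the robot as it stands. The module is installed in compiled form; this text tells all that it offers.
- The arm moves only by the shell command python3 -m inch 'ROWS' [FORCE]. ROWS is JSON, a list that holds one entry, the list of rows, each a list of 7 numbers: the turn, a rotation vector about the tool's x, y, z in rad, then the shift along the tool's x, y, z in mm, then the opening in per cent of the stroke, from 0 (shut) to 100 (fully open). In form: [[[wx, wy, wz, tx, ty, tz, grip], ...]]. A call has 1 to 10 rows; each row shifts and turns the commanded pose from where the row before left it, along the tool's axes as they then stand; what a row does not reach is not made up. A row lasts 1/8 s, in which the tool goes at most 62.5 mm and 10.7 degrees, less where a joint would pass 70% of its speed; a pose out of reach is approached as far as the arm can. A call with a gripper value outside its range is refused whole. The fingers move at their own pace and stop on an object; FORCE is the grip in N (left out, the last holds). Time passes only in rows, so rows that do not move let the fingers close. It gives the time, the measured TCP pose, the force and the opening at its end, in the units of the state.
- observe(): the state, without advancing time (a new reading comes with each control period).
- camera(name): name is "scene" or "side" or "wrist"; returns (picture, depth): 480x640x3 uint8, red, green, blue; 480x640 float32, m along the optical axis (not along the pixel's ray), 0 where there is no reading.
- calibration(name): a dict with "K" (3x3 intrinsics, pixels), "view" (4x4, takes a point from world to camera coordinates); the wrist camera has in their place "tool_from_camera" (4x4, takes a point from camera to tool coordinates, whose origin is the TCP and whose axes are the tool frame's). Camera axes: x right, y up, looking along -z (the intrinsics and any distortion apply to the point x, -y, -z); pixel columns grow to the right and rows downward; lengths in m; the calibration is good to about 2 mm. A picture is of the moment at which its call begins: read the wrist's pose just before it. calibration takes no time and is no camera call.
- sign_off(): hands the job in, once; it reports no verdict.
The state is a dict: "time": time; "q": joint angles; "qvel": joint speeds; "tau": joint torques, N m; "position": TCP position; "tool_rot": TCP orientation; "force": force on the tool from outside, world axes, zero at the start; "moment": the same for the moment, N m; "gripper_width": opening from 0.0 (shut) to 1.0 (fully open).
Only numpy, scipy, OpenCV 4.12 (cv2) and the standard library are available. Lean on these libraries where they do the work, as an engineer would, in place of code of your own. Each camera call takes 0.05 s, during which the arm holds its last target.

## Working session

There is one attempt and no reset: what is moved stays moved. The work goes in short steps, Python scripts to look and compute and a shell command to move; the robot and the scene stay as the last step left them, time stands still between calls to the robot, and variables do not carry over. Pictures are saved under pics/ and viewed, and the job is handed in when it is done.

```bash
mkdir -p pics; cat > h.py <<'E'
from rig import *
import numpy as np, cv2
from scipy.spatial.transform import Rotation as R
np.set_printoptions(precision=4,suppress=True)
def tool():
    s=observe(); T=np.eye(4); T[:3,:3]=R.from_quat(s["tool_rot"]).as_matrix(); T[:3,3]=s["position"]; return T
def snap(name,fn=None):
    T=tool(); im,d=camera(name); c=calibration(name)
    cw=np.linalg.inv(c["view"]) if "view" in c else T@c["tool_from_camera"]
    if fn: cv2.imwrite("pics/"+fn,im[:,:,::-1])
    np.savez("last_"+name,im=im,d=d,K=c["K"],cw=cw)
    return im,d,c["K"],cw
def load(name):
    z=np.load("last_%s.npz"%name); return z["im"],z["d"],z["K"],z["cw"]
def ray(uv,K,cw):
    uv=np.atleast_2d(uv).astype(float); v=np.c_[(uv[:,0]-K[0,2])/K[0,0],-(uv[:,1]-K[1,2])/K[1,1],-np.ones(len(uv))]
    return cw[:3,3], v@cw[:3,:3].T
def onplane(uv,z,K,cw):
    o,r=ray(uv,K,cw); return o+r*((z-o[2])/r[:,2])[:,None]
def cloud(d,K,cw):
    v,u=np.mgrid[:480,:640]; o,r=ray(np.c_[u.ravel(),v.ravel()],K,cw)
    return (o+r*d.ravel()[:,None]).reshape(480,640,3)
E
python3 - <<'E'
from h import *
s=observe(); print(s)
for n in ["scene","side","wrist"]:
    snap(n,n+"0.png"); c=calibration(n); print(n,{k:v for k,v in c.items()})
E
```

```text
{'time': 0.0, 'q': array([ 1.2334,  0.4352,  0.025 ,  1.5741, -0.0116,  1.134 , -0.0751]), 'qvel': array([-0.0003, -0.0005, -0.0021, -0.0009,  0.0005,  0.001 ,  0.0003]), 'tau': array([  0.0001, -66.7849,   0.9849, -31.4457,  -0.0604,   0.0428,
         0.0002]), 'position': array([ 0.1452, -0.6073,  0.187 ]), 'tool_rot': array([ 0.7851, -0.6194, -0.0007, -0.0004]), 'force': array([-0.3628,  1.0151,  0.9807]), 'moment': array([-0.0153,  0.0235,  0.0218]), 'gripper_width': 1.0021598215151573}
scene {'K': array([[439.6861,   0.    , 318.0654],
       [  0.    , 439.6861, 244.1847],
       [  0.    ,   0.    ,   1.    ]]), 'view': array([[ 0.6392,  0.769 , -0.0087, -0.3435],
       [-0.654 ,  0.5496,  0.5198,  0.3085],
       [ 0.4045, -0.3266,  0.8543, -1.4028],
       [ 0.    ,  0.    ,  0.    ,  1.    ]])}
side {'K': array([[514.8256,   0.    , 315.693 ],
       [  0.    , 514.8256, 237.58  ],
       [  0.    ,   0.    ,   1.    ]]), 'view': array([[ 0.9965, -0.0838, -0.001 , -0.548 ],
       [ 0.0653,  0.7694,  0.6354, -0.0804],
       [-0.0525, -0.6332,  0.7722, -1.2386],
       [ 0.    ,  0.    ,  0.    ,  1.    ]])}
wrist {'K': array([[368.1192,   0.    , 313.888 ],
       [  0.    , 368.1192, 235.3942],
       [  0.    ,   0.    ,   1.    ]]), 'tool_from_camera': array([[ 1.    ,  0.0016,  0.    , -0.0003],
       [ 0.0015, -0.9524, -0.3048, -0.084 ],
       [-0.0005,  0.3048, -0.9524, -0.1963],
       [ 0.    ,  0.    ,  0.    ,  1.    ]])}
```

View pics/scene0.png

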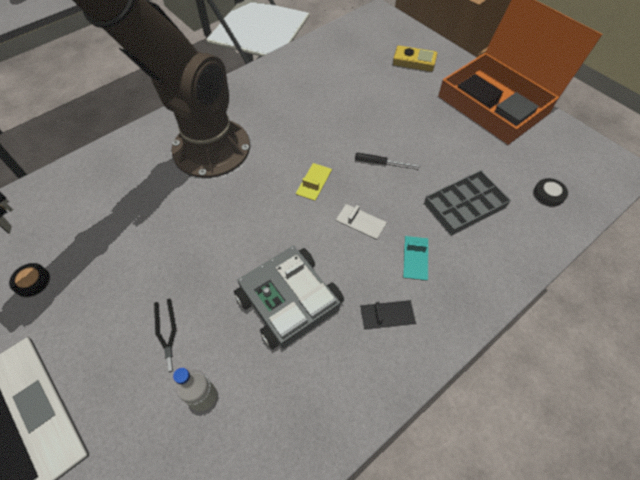

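View pics/side0.png

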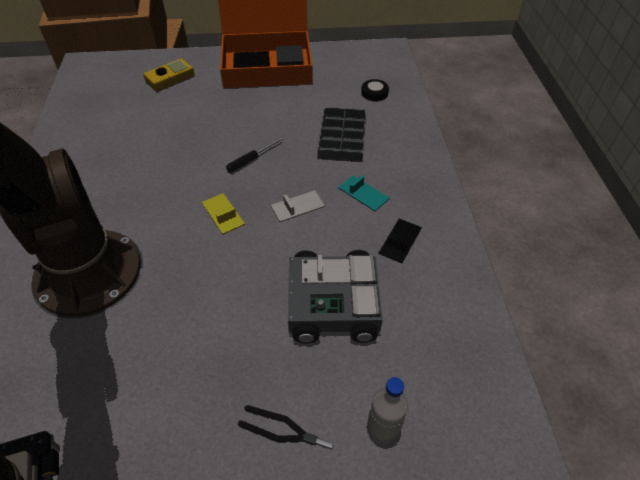

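View pics/wrist0.png

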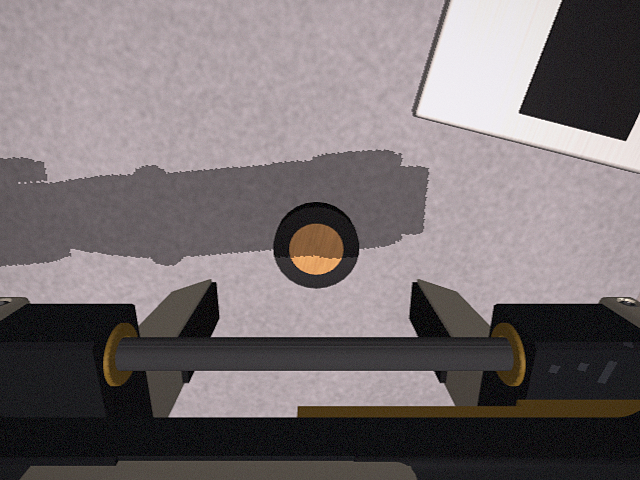

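The loose aluminium cover is at scene (362,221) and side (298,206). The chassis is at scene (290,295) and side (335,295), with the open bay towards world −y and the laps at the +x end. The black, yellow and turquoise pieces are look-alikes.

```bash
python3 - <<'E'
from h import *
for n,(u0,u1,v0,v1),cov in [("side",(262,335,185,226),0),("scene",(330,392,198,245),0)]:
    im,d,K,cw=load(n); P=cloud(d,K,cw)
    hsv=cv2.cvtColor(im,cv2.COLOR_RGB2HSV)
    print(n,"cam",cw[:3,3], "depth valid",(d>0).mean())
    sub=im[v0:v1,u0:u1].max(2); 
    t,m=cv2.threshold(sub,0,255,cv2.THRESH_OTSU); print("thr",t)
    k,l,st,ce=cv2.connectedComponentsWithStats(m); i=1+st[1:,4].argmax()
    mm=l==i; vs,us=np.nonzero(mm); us=us+u0; vs=vs+v0
    p=P[vs,us]; ok=d[vs,us]>0; p=p[ok]; print(len(p),"z pct",np.percentile(p[:,2],[2,25,50,75,98]))
    pl=p[abs(p[:,2]-np.median(p[:,2]))<.006]
    r=cv2.minAreaRect((pl[:,:2]*1000).astype(np.float32)); print("plate rect",r,cv2.boxPoints(r))
    f=p[p[:,2]>.015]; print("fin",len(f),f.mean(0) if len(f) else None, f[:,2].max() if len(f) else None)
    # table z
    print("table z",np.median(P[150:180,150:250,2]) )
    big=cv2.resize(im[180:350,250:410] if n=="side" else im[190:360,220:400],None,fx=4,fy=4,interpolation=cv2.INTER_CUBIC)
    cv2.imwrite(f"pics/zoom_{n}.png",big[:,:,::-1])
E
```

```text
side cam [ 0.4863 -0.7684  1.0069] depth valid 0.9959407552083334
thr 107.0
549 z pct [-0.0016  0.0015  0.0029  0.0045  0.0322]
plate rect ((536.1829223632812, 181.30258178710938), (89.3465576171875, 73.43331909179688), 14.421090126037598) [[483.7731 205.7366]
 [502.0614 134.6171]
 [588.5928 156.8685]
 [570.3044 227.9881]]
fin 46 [0.4918 0.1621 0.0307] 0.035508721657668385
table z -0.0011487098826805653
scene cam [ 0.9887 -0.3635  1.035 ] depth valid 0.995966796875
thr 167.0
786 z pct [-0.0015  0.0023  0.0037  0.0051  0.0323]
plate rect ((516.1965942382812, 174.74246215820312), (131.45179748535156, 69.38772583007812), 20.771194458007812) [[442.4389 183.8725]
 [467.0463 118.9947]
 [589.9543 165.6124]
 [565.3469 230.4902]]
fin 37 [0.4949 0.1648 0.0318] 0.03588644417330378
table z 0.009715282036908968
```

```bash
python3 - <<'E'
from h import *
for n,(u0,u1,v0,v1) in [("side",(280,390,245,345)),("scene",(230,350,240,350))]:
    im,d,K,cw=load(n); P=cloud(d,K,cw)[v0:v1,u0:u1].reshape(-1,3); P=P[np.isfinite(P).all(1)]
    h,e=np.histogram(P[:,2],bins=np.arange(.02,.1,.004)); print(n,list(zip(e.round(3),h)))
    q=P[(P[:,2]>.052)&(P[:,2]<.08)]; r=cv2.minAreaRect((q[:,:2]*1000).astype(np.float32)); print("deck",r)
E
```

```text
side [(np.float64(0.02), np.int64(71)), (np.float64(0.024), np.int64(104)), (np.float64(0.028), np.int64(101)), (np.float64(0.032), np.int64(95)), (np.float64(0.036), np.int64(125)), (np.float64(0.04), np.int64(221)), (np.float64(0.044), np.int64(347)), (np.float64(0.048), np.int64(371)), (np.float64(0.052), np.int64(567)), (np.float64(0.056), np.int64(2033)), (np.float64(0.06), np.int64(1387)), (np.float64(0.064), np.int64(410)), (np.float64(0.068), np.int64(909)), (np.float64(0.072), np.int64(436)), (np.float64(0.076), np.int64(19)), (np.float64(0.08), np.int64(5)), (np.float64(0.084), np.int64(11)), (np.float64(0.088), np.int64(52)), (np.float64(0.092), np.int64(23))]
deck ((577.634765625, -136.0356903076172), (215.35043334960938, 200.43124389648438), 86.09851837158203)
scene [(np.float64(0.02), np.int64(53)), (np.float64(0.024), np.int64(63)), (np.float64(0.028), np.int64(76)), (np.float64(0.032), np.int64(82)), (np.float64(0.036), np.int64(89)), (np.float64(0.04), np.int64(160)), (np.float64(0.044), np.int64(312)), (np.float64(0.048), np.int64(296)), (np.float64(0.052), np.int64(385)), (np.float64(0.056), np.int64(1386)), (np.float64(0.06), np.int64(1449)), (np.float64(0.064), np.int64(523)), (np.float64(0.068), np.int64(636)), (np.float64(0.072), np.int64(717)), (np.float64(0.076), np.int64(79)), (np.float64(0.08), np.int64(18)), (np.float64(0.084), np.int64(11)), (np.float64(0.088), np.int64(62)), (np.float64(0.092), np.int64(25))]
deck ((581.1310424804688, -132.57815551757812), (213.80751037597656, 203.60203552246094), 85.92079162597656)
```

```bash
cat >> h.py <<'E'
from scipy.linalg import logm,expm
def plan(p,yaw,n,pitch=0.,T0=None):
    """tool x at world yaw (deg), tool z down; pitch deg = nose-down about +y_cover; equal body rows"""
    y=np.radians(yaw); Rw=R.from_euler('z',y)*R.from_euler('y',np.radians(pitch))*R.from_euler('x',np.pi)
    T1=np.eye(4); T1[:3,:3]=Rw.as_matrix(); T1[:3,3]=p
    T0=tool() if T0 is None else T0
    M=expm(np.real(logm(np.linalg.inv(T0)@T1))/n)
    w=R.from_matrix(M[:3,:3]).as_rotvec(); t=M[:3,3]*1000
    print("rows",n,"w",w.round(4),"t",t.round(2),"|w|",np.linalg.norm(w).round(3),"|t|",np.linalg.norm(t).round(1))
    X=T0.copy(); r=[]
    for _ in range(n): X=X@M; r.append(np.hypot(*X[:2,3]))
    print("radius min/max",min(r),max(r),"end",X[:3,3])
E
python3 - <<'E'
from h import *
plan([.53,-.12,.30],-10,12)
E
```

```text
rows 12 w [-0.      0.0001 -0.0968] t [ -7.4  -54.26  -9.4 ] |w| 0.097 |t| 55.6
radius min/max 0.5434151267677413 0.6195722250180337 end [ 0.53 -0.12  0.3 ]
```

```bash
python3 -m inch '[[[0,0,-0.097,-7.4,-54.3,-9.4,50],[0,0,-0.097,-7.4,-54.3,-9.4,50],[0,0,-0.097,-7.4,-54.3,-9.4,50],[0,0,-0.097,-7.4,-54.3,-9.4,50],[0,0,-0.097,-7.4,-54.3,-9.4,50],[0,0,-0.097,-7.4,-54.3,-9.4,50],[0,0,-0.097,-7.4,-54.3,-9.4,50],[0,0,-0.097,-7.4,-54.3,-9.4,50],[0,0,-0.097,-7.4,-54.3,-9.4,50],[0,0,-0.097,-7.4,-54.3,-9.4,50]]]' 40; python3 -m inch '[[[0,0,-0.097,-7.4,-54.3,-9.4,50],[0,0,-0.097,-7.4,-54.3,-9.4,50],[0,0,0,0,0,0,50]]]'
python3 - <<'E'
from h import *
snap("wrist","w1.png"); print(tool())
E
```

```text
time: 1.4
position: [0.5106, -0.2257, 0.2817]
tool_rot: [0.984, -0.18, -0.0, -0.0]
force: [0.5, -0.6, 0.6]
gripper_width: 0.498
time: 1.78
position: [0.5307, -0.1141, 0.3015]
tool_rot: [0.997, -0.081, 0.001, -0.001]
force: [-0.3, -1.2, -0.2]
gripper_width: 0.503
[[ 0.9859 -0.1673  0.0005  0.5301]
 [-0.1673 -0.9859  0.0002 -0.1176]
 [ 0.0005 -0.0003 -1.      0.3008]
 [ 0.      0.      0.      1.    ]]
```

View pics/w1.png

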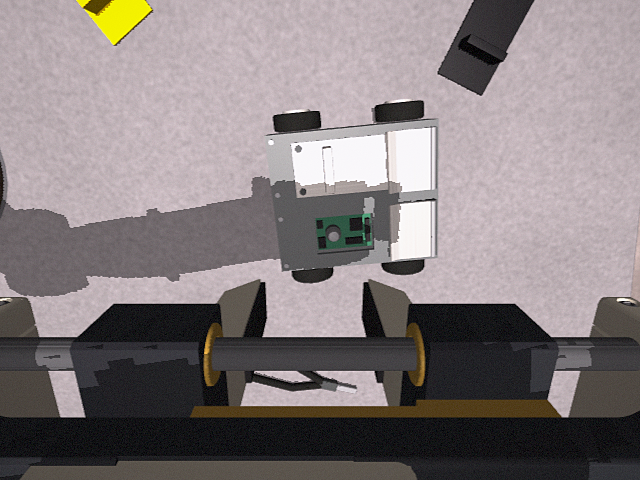

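The chassis deck spans about (268,134)–(437,257). The green board is at (345,232) with the plunger at (334,236), and the lap lips are near u≈390.

```bash
python3 - <<'E'
from h import *
im,d,K,cw=load("wrist")
cv2.imwrite("pics/w1z.png",cv2.resize(im[105:285,255:455],None,fx=4,fy=4,interpolation=cv2.INTER_CUBIC)[:570,:800,::-1] if 0 else cv2.resize(im[110:290,255:450],(780,720),interpolation=cv2.INTER_CUBIC)[:600,:,::-1])
E
```

```text
(no output)
```

View pics/w1z.png

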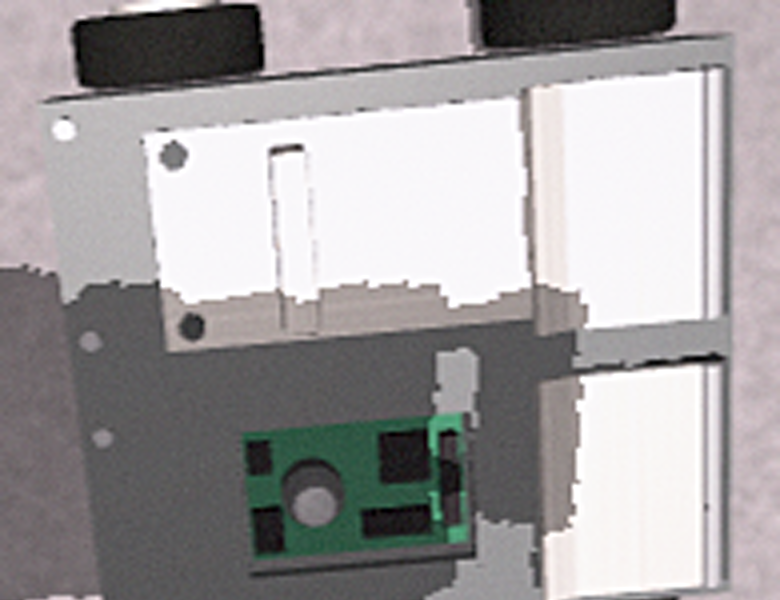

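```bash
python3 - <<'E'
from h import *
from scipy.optimize import least_squares
im,d,K,cw=load("wrist")
Z=lambda a,b:(255+a/4-.375,110+b/4-.375)
F=[(Z(42,101),(-100,85,60)),(Z(733,35),(100,85,60)),((283,271),(-100,-85,60)),((437,258),(100,-85,60)),
(Z(145,133),(-70,74,64)),(Z(168,352),(-70,10,64)),
(Z(268,150),(-35,67,92)),(Z(303,146),(-25,67,92)),
(Z(245,433),(-52,-18,60)),(Z(475,553),(20,-66,60)),(Z(251,573),(-52,-66,60))]
W=np.array([onplane(f[0],f[1][2]/1000,K,cw)[0]*1000 for f in F]); C=np.array([f[1] for f in F],float)
def res(x): 
    c,s=np.cos(x[2]),np.sin(x[2]); return (np.c_[c*C[:,0]-s*C[:,1]+x[0],s*C[:,0]+c*C[:,1]+x[1]]-W[:,:2]).ravel()
r=least_squares(res,[580,-134,-.07],loss="soft_l1",f_scale=2); print(r.x,np.degrees(r.x[2])); print(res(r.x).reshape(-1,2).round(1))
P=cloud(d,K,cw)
for uv in [(345,160),(275,190),(400,160),(410,230),(345,280),(265,330)]: print(uv,P[uv[1],uv[0]])
E
```

```text
[ 579.6099 -132.5373   -0.07  ] -4.008557198108178
[[-1.5  0.2]
 [ 1.1  0.6]
 [-1.7  0.3]
 [ 0.9  0.9]
 [-0.1  0.5]
 [ 0.2  0.5]
 [ 0.6 -0.6]
 [ 1.1 -0.8]
 [-2.3  0.9]
 [ 0.9 -1.5]
 [-0.1 -1.4]]
(345, 160) [ 0.5737 -0.0838  0.0629]
(275, 190) [ 0.4859 -0.1057  0.0593]
(400, 160) [ 0.6353 -0.0932  0.0703]
(410, 230) [ 0.6391 -0.1782  0.072 ]
(345, 280) [ 0.5537 -0.2653 -0.0023]
(265, 330) [ 0.4198 -0.3281 -0.001 ]
```

```bash
python3 - <<'E'
from h import *
plan([.493,.13,.2],20.8,8)
E
```

```text
rows 8 w [-0.     -0.0001 -0.0664] t [ -2.68 -31.54  12.6 ] |w| 0.066 |t| 34.1
radius min/max 0.5098519392921831 0.5396826570758217 end [0.493 0.13  0.2  ]
```

```bash
python3 -m inch '[[[0,0,-0.0664,-2.7,-31.5,12.6,50],[0,0,-0.0664,-2.7,-31.5,12.6,50],[0,0,-0.0664,-2.7,-31.5,12.6,50],[0,0,-0.0664,-2.7,-31.5,12.6,50],[0,0,-0.0664,-2.7,-31.5,12.6,50],[0,0,-0.0664,-2.7,-31.5,12.6,50],[0,0,-0.0664,-2.7,-31.5,12.6,50],[0,0,-0.0664,-2.7,-31.5,12.6,50],[0,0,0,0,0,0,50]]]'
python3 - <<'E'
from h import *
snap("wrist","w2.png"); print(tool())
E
```

```text
time: 2.95
position: [0.491, 0.1311, 0.1985]
tool_rot: [0.983, 0.182, -0.001, -0.001]
force: [0.4, -0.6, 0.2]
gripper_width: 0.499
[[ 0.9346  0.3556 -0.0013  0.4922]
 [ 0.3556 -0.9346 -0.0001  0.1294]
 [-0.0012 -0.0004 -1.      0.199 ]
 [ 0.      0.      0.      1.    ]]
```

View pics/w2.png

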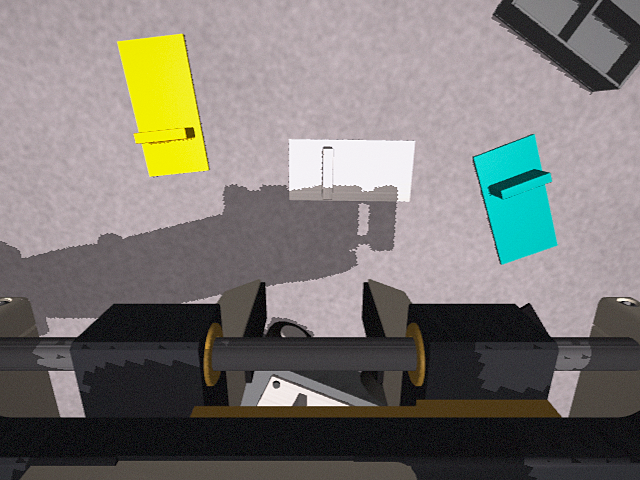

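The loose cover fills about (289,139)–(414,201), with the fin at (328,172). It lies parallel to the tool.

```bash
python3 - <<'E'
from h import *
im,d,K,cw=load("wrist")
# plate corners (top z=4)
g=im.min(2)
u0,u1,v0,v1=275,430,125,215
hsv=cv2.cvtColor(im,cv2.COLOR_RGB2HSV)
cv2.imwrite("pics/w2z.png",cv2.resize(im[v0:v1,u0:u1],None,fx=5,fy=5,interpolation=cv2.INTER_CUBIC)[:,:,::-1])
m=(g[v0:v1,u0:u1]>225).astype(np.uint8); 
k,l,st,ce=cv2.connectedComponentsWithStats(m); i=1+st[1:,4].argmax(); print(st[i])
def show(u,v,z): 
    p=onplane((u,v),z,K,cw)[0]; print((u,v),p*1000); return p
for c in [(289,139),(414.5,140.5),(410,202),(289,200)]: show(*c,.004)
for c in [(322.5,147),(333,147),(333,199),(322.5,199)]: show(*c,.032)
P=cloud(d,K,cw); print(P[180,380],P[172,328],P[100,300],P[190,250])
E
```

```text
[  14   14  126   63 5830]
(289, 139) [445.4053 180.2962   4.    ]
(414.5, 140.5) [566.5792 225.0836   4.    ]
(410, 202) [590.1307 164.9397   4.    ]
(289, 200) [467.0236 120.1329   4.    ]
(322.5, 147) [479.2232 186.8582  32.    ]
(333, 147) [488.6467 190.4662  32.    ]
(333, 199) [507.5746 143.2578  32.    ]
(322.5, 199) [497.7399 139.4897  32.    ]
[0.5502 0.1751 0.0033] [0.4931 0.1664 0.0308] [ 0.4426  0.2199 -0.0019] [ 0.4238  0.1143 -0.0007]
```

View pics/w2z.png

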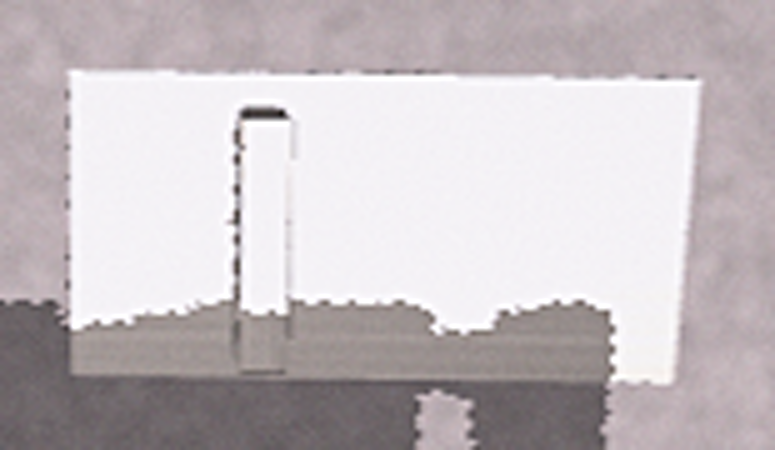

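```bash
python3 - <<'E'
from h import *
plan([.4935,.1645,.05],20.1,5)
E
```

```text
rows 5 w [-0.0001  0.0002  0.0025] t [ 2.73 -6.48 29.8 ] |w| 0.003 |t| 30.6
radius min/max 0.5109584197420128 0.5201946750976985 end [0.4935 0.1645 0.05  ]
```

```bash
python3 -m inch '[[[0,0,0.0025,2.7,-6.5,29.8,50],[0,0,0.0025,2.7,-6.5,29.8,50],[0,0,0.0025,2.7,-6.5,29.8,50],[0,0,0.0025,2.7,-6.5,29.8,50],[0,0,0.0025,2.7,-6.5,29.8,50],[0,0,0,0,0,0,50]]]'
python3 - <<'E'
from h import *
snap("wrist","w3.png"); plan([.4935,.1645,.008],20.1,3)
E
```

```text
time: 3.75
position: [0.4937, 0.1621, 0.0491]
tool_rot: [0.985, 0.173, -0.002, 0.0]
force: [0.1, -0.1, 1.0]
gripper_width: 0.502
rows 3 w [ 0.0001  0.0005 -0.0014] t [-0.09 -0.81 14.16] |w| 0.001 |t| 14.2
radius min/max 0.5201946750976982 0.5204490718723045 end [0.4935 0.1645 0.008 ]
```

View pics/w3.png

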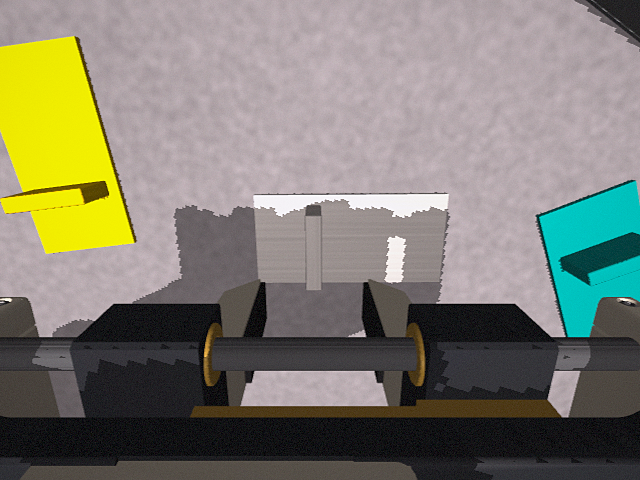

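```bash
python3 - <<'E'
from h import *
im,d,K,cw=load("wrist")
a=onplane((314,217),.032,K,cw)[0]*1000; b=onplane((314,290),.032,K,cw)[0]*1000; print(a,b,(a+b)/2)
for v in range(200,300,6): print(v,im[v,314])
P=cloud(d,K,cw); print(P[250,314],P[215,314],P[210,280])
E
```

```text
[485.615  187.2175  32.    ] [501.947  141.8406  32.    ] [493.781  164.5291  32.    ]
200 [247 244 249]
206 [77 73 71]
212 [82 77 77]
218 [167 156 154]
224 [165 156 154]
230 [162 150 150]
236 [165 154 150]
242 [157 145 143]
248 [159 149 149]
254 [158 148 146]
260 [153 146 143]
266 [159 147 146]
272 [161 148 150]
278 [158 145 147]
284 [157 150 147]
290 [116 110 111]
296 [107 100 104]
[0.4928 0.1671 0.0312] [0.4853 0.1881 0.0308] [0.4649 0.1768 0.0033]
```

The fin centre comes out at (493.8, 164.5), as planned. Descending and gripping.

```bash
python3 -m inch '[[[0,0,0,0,-0.8,14,50],[0,0,0,0,-0.8,14,50],[0,0,0,0,-0.8,14,50],[0,0,0,0,0,0,50],[0,0,0,0,0,0,0],[0,0,0,0,0,0,0],[0,0,0,0,0,0,0],[0,0,0,0,0,0,0],[0,0,0,0,0,0,0]]]' 50
python3 - <<'E'
from h import *
s=observe(); print(s["position"],s["gripper_width"],s["force"]); T=tool(); print(np.degrees(np.arctan2(T[1,0],T[0,0])))
E
```

```text
time: 4.92
position: [0.4941, 0.1651, 0.0088]
tool_rot: [0.985, 0.172, 0.0, 0.0]
force: [0.4, 0.3, 0.2]
gripper_width: 0.021
[0.4941 0.1651 0.0088] 0.020615073458207952 [0.3604 0.2671 0.2352]
19.86096726112669
```

```bash
python3 - <<'E'
from h import *
snap("wrist","w4.png");snap("side","s4.png"); im=load("side")[0]
cv2.imwrite("pics/s4z.png",cv2.resize(im[120:300,220:440],None,fx=3.3,fy=3.3)[:,:,::-1])
print(observe()["gripper_width"])
E
```

```text
0.005087016873690087
```

View pics/w4.png

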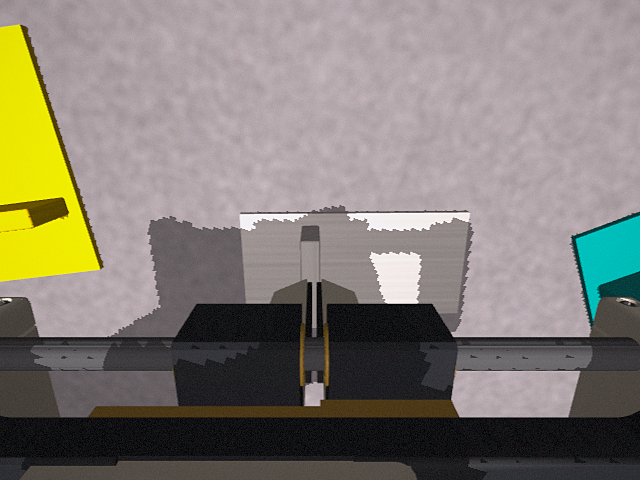

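View pics/s4z.png

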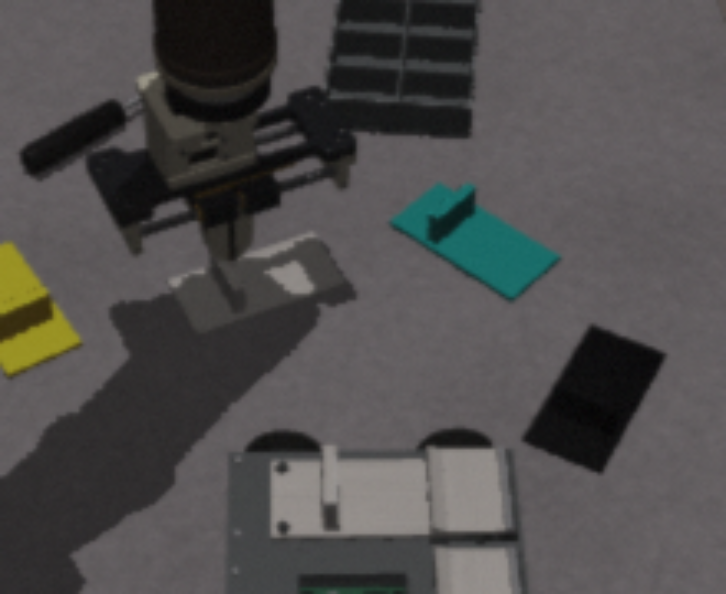

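```bash
python3 - <<'E'
from h import *
T=tool(); print(T[:3,3],observe()["gripper_width"])
def proj(p,K,cw):
    q=np.linalg.inv(cw)@np.r_[p,1]; return K[0,0]*q[0]/-q[2]+K[0,2], K[1,2]+K[1,1]*q[1]/q[2]
for n in ["wrist","side"]:
    im,d,K,cw=load(n)
    for nm,t in [("tcp",(0,0,0)),("gp",(0,0,-.019)),("near",(0,.0095,0)),("far",(0,-.0095,0)),("up50",(0,0,-.05))]:
        uv=proj((T@np.r_[t,1])[:3],K,cw); print(n,nm,np.round(uv,1), "zoom",((uv[0]-220)*3.3,(uv[1]-120)*3.3) if n=="side" else "")
im,d,K,cw=load("wrist"); P=cloud(d,K,cw)
for v in range(230,345,8): print(v,[ (P[v,u]*1000).round(0).tolist() for u in (290,311,313,330)])
cv2.imwrite("pics/w4z.png",cv2.resize(im[215:350,240:400],None,fx=4.5,fy=4.5,interpolation=cv2.INTER_CUBIC)[:,:,::-1])
E
```

```text
[0.4941 0.165  0.0088] 0.005087016873690087
wrist tcp [312.2 268.9] zoom 
wrist gp [312.1 283. ] zoom 
wrist near [312.3 283.9] zoom 
wrist far [312.2 253.4] zoom 
wrist up50 [311.8 312.7] zoom 
side tcp [289.4 205.7] zoom (np.float64(229.11698618789947), np.float64(282.6890382701783))
side gp [289.1 200.7] zoom (np.float64(228.1481541098806), np.float64(266.3209714721886))
side near [290.8 208.1] zoom (np.float64(233.73047836506484), np.float64(290.60716962170693))
side far [288.  203.3] zoom (np.float64(224.54052550105249), np.float64(274.83446402316537))
side up50 [288.6 192.4] zoom (np.float64(226.5213209911557), np.float64(238.8362155886698))
230 [[475.0, 181.0, 4.0], [485.0, 188.0, 14.0], [486.0, 189.0, 14.0], [496.0, 189.0, 3.0]]
238 [[476.0, 177.0, 3.0], [485.0, 188.0, 26.0], [486.0, 188.0, 27.0], [498.0, 185.0, 4.0]]
246 [[478.0, 172.0, 2.0], [486.0, 185.0, 31.0], [487.0, 186.0, 32.0], [500.0, 180.0, 3.0]]
254 [[479.0, 167.0, 4.0], [488.0, 181.0, 31.0], [489.0, 182.0, 31.0], [501.0, 175.0, 4.0]]
262 [[481.0, 163.0, 5.0], [489.0, 177.0, 30.0], [490.0, 178.0, 32.0], [503.0, 17
[... 249 characters left out ...]
, 165.0, 32.0], [498.0, 178.0, 54.0]]
294 [[482.0, 172.0, 62.0], [491.0, 174.0, 59.0], [496.0, 161.0, 31.0], [498.0, 178.0, 63.0]]
302 [[482.0, 173.0, 70.0], [491.0, 174.0, 67.0], [498.0, 157.0, 32.0], [497.0, 178.0, 70.0]]
310 [[477.0, 198.0, 121.0], [491.0, 173.0, 73.0], [499.0, 152.0, 31.0], [487.0, 201.0, 121.0]]
318 [[477.0, 197.0, 125.0], [492.0, 171.0, 75.0], [501.0, 147.0, 30.0], [486.0, 201.0, 125.0]]
326 [[477.0, 198.0, 129.0], [493.0, 168.0, 76.0], [503.0, 143.0, 31.0], [486.0, 201.0, 129.0]]
334 [[478.0, 197.0, 131.0], [494.0, 165.0, 76.0], [511.0, 118.0, -1.0], [486.0, 201.0, 132.0]]
342 [[478.0, 198.0, 136.0], [484.0, 195.0, 128.0], [484.0, 195.0, 128.0], [486.0, 201.0, 136.0]]
```

View pics/w4z.png

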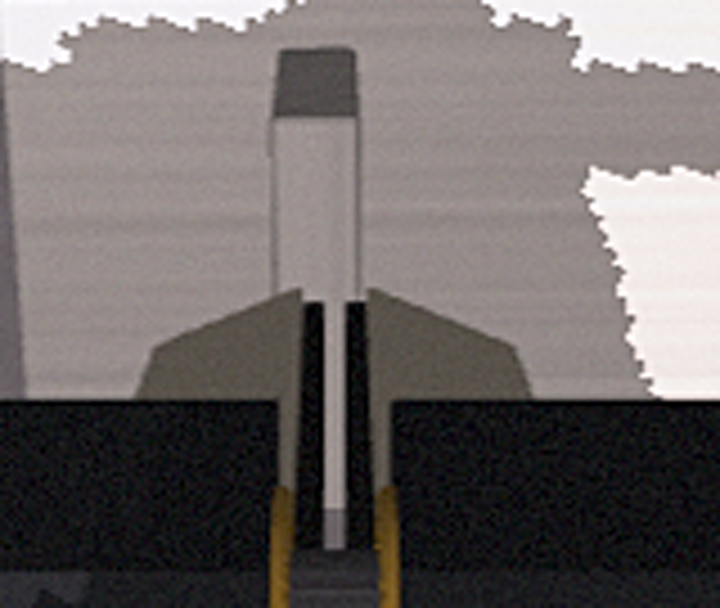

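The gripper shut above the fin. In wrist zoom (300–370, 290–302), and equally in the side view, the finger ends sit at z≈45 mm while the TCP reads 9 mm. So the real fingertips end about 36 mm behind the reported TCP. I'll open and go further down in checked steps.

```bash
python3 -m inch '[[[0,0,0,0,0,0,50],[0,0,0,0,0,0,50],[0,0,0,0,0,0,50],[0,0,0,0,0,8,50],[0,0,0,0,0,8,50],[0,0,0,0,0,6,50],[0,0,0,0,0,0,50]]]'
python3 - <<'E'
from h import *
snap("wrist","w5.png"); s=observe(); print(s["position"],s["force"],s["gripper_width"])
E
```

```text
time: 5.9
position: [0.4936, 0.1648, -0.014]
tool_rot: [0.985, 0.173, -0.001, 0.0]
force: [0.1, 0.2, 1.1]
gripper_width: 0.5
[ 0.4938  0.165  -0.0136] [-0.0308 -0.4212 -0.3459] 0.49922858673930787
```

View pics/w5.png

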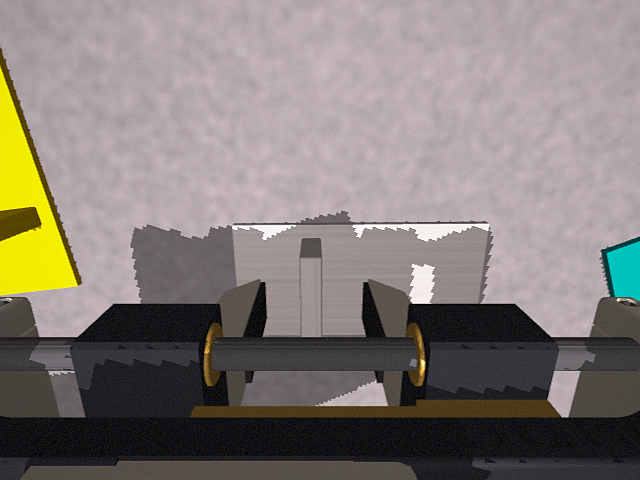

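At a TCP reading of −14 mm there is still no contact force, which confirms the offset. I'll go down another 15 mm and grip.

```bash
python3 -m inch '[[[0,0,0,0,0,8,50],[0,0,0,0,0,7,50],[0,0,0,0,0,0,50],[0,0,0,0,0,0,0],[0,0,0,0,0,0,0],[0,0,0,0,0,0,0],[0,0,0,0,0,0,0],[0,0,0,0,0,0,0]]]' 50
python3 - <<'E'
from h import *
snap("wrist","w6.png"); s=observe(); print(s["position"],s["force"],s["gripper_width"])
E
```

```text
time: 6.95
position: [0.494, 0.165, -0.0282]
tool_rot: [0.985, 0.172, -0.0, 0.0]
force: [-1.4, -0.2, 2.6]
gripper_width: 0.104
[ 0.4939  0.165  -0.0282] [-1.2946 -0.8668  1.4268] 0.10546811665227604
```

View pics/w6.png

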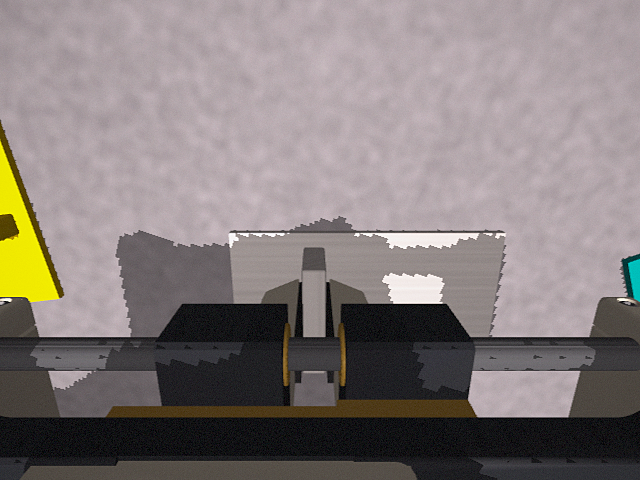

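The fin is held: opening 0.105, about 9.7 mm. In the wrist view its far edge is level at v≈232, from (229) to (505), so it is parallel to the jaws. Lifting, then over to the chassis.

```bash
python3 -m inch '[[[0,0,0,0,0,-20,0],[0,0,0,0,0,-35,0],[0,0,0,0,0,-40,0],[0,0,0,0,0,-40,0],[0,0,0,0,0,-20,0],[0,0,0,0,0,0,0]]]'
cat >> h.py <<'E'
BX=np.array([576.7,-174.4])/1000; YAW=-4.0; HT=.0282
def tcp_for(front,tilt,HT=HT,yaw=YAW,bx=BX):
    """TCP for cover_front at board (x,y,z) m with nose-down tilt deg"""
    y=np.radians(yaw); c,s=np.cos(y),np.sin(y)
    f=np.array([bx[0]+c*front[0]-s*front[1],bx[1]+s*front[0]+c*front[1],front[2]])
    Rw=R.from_euler('z',y)*R.from_euler('y',np.radians(tilt))*R.from_euler('x',np.pi)
    return f-Rw.apply([.09,0,-HT])
E
python3 - <<'E'
from h import *
s=observe(); print(s["position"],s["force"],s["gripper_width"])
p=tcp_for((.015,0,.11),6); print(p); plan(p,YAW,9,6)
E
```

```text
time: 7.75
position: [0.4951, 0.1654, 0.1279]
tool_rot: [0.985, 0.172, 0.001, -0.0]
force: [-1.2, 0.2, -1.8]
gripper_width: 0.105
[0.4951 0.1654 0.1279] [-1.1853  0.1844 -1.8429] 0.10521320471126784
[ 0.4994 -0.169   0.0914]
rows 9 w [ 0.0024 -0.0118  0.0462] t [-5.35 37.04  4.17] |w| 0.048 |t| 37.7
radius min/max 0.5149998964898329 0.5272516673052969 end [ 0.4994 -0.169   0.0914]
```

```bash
python3 -m inch '[[[0.0024,-0.0118,0.0462,-5.3,37,4.2,0],[0.0024,-0.0118,0.0462,-5.3,37,4.2,0],[0.0024,-0.0118,0.0462,-5.3,37,4.2,0],[0.0024,-0.0118,0.0462,-5.3,37,4.2,0],[0.0024,-0.0118,0.0462,-5.3,37,4.2,0],[0.0024,-0.0118,0.0462,-5.3,37,4.2,0],[0.0024,-0.0118,0.0462,-5.3,37,4.2,0],[0.0024,-0.0118,0.0462,-5.3,37,4.2,0],[0.0024,-0.0118,0.0462,-5.3,37,4.2,0],[0,0,0,0,0,0,0]]]'
python3 - <<'E'
from h import *
snap("wrist","w7.png");snap("side","s7.png");snap("scene","c7.png")
im=load("side")[0]; cv2.imwrite("pics/s7z.png",cv2.resize(im[200:360,260:420],None,fx=3.7,fy=3.7,interpolation=cv2.INTER_CUBIC)[:,:,::-1])
im=load("scene")[0]; cv2.imwrite("pics/c7z.png",cv2.resize(im[220:370,210:370],None,fx=3.7,fy=3.7,interpolation=cv2.INTER_CUBIC)[:,:,::-1])
s=observe(); print(s["position"],s["force"],s["gripper_width"],R.from_quat(s["tool_rot"]).as_matrix())
E
```

```text
time: 9.0
position: [0.4968, -0.1727, 0.088]
tool_rot: [0.998, -0.038, -0.056, -0.001]
force: [0.1, 1.3, -1.7]
gripper_width: 0.108
[ 0.4984 -0.1679  0.0892] [-0.0536  0.3725 -0.4349] 0.10550461229678244 [[ 0.9918 -0.0683 -0.1084]
 [-0.0679 -0.9977  0.0075]
 [-0.1086 -0.0001 -0.9941]]
```

View pics/w7.png

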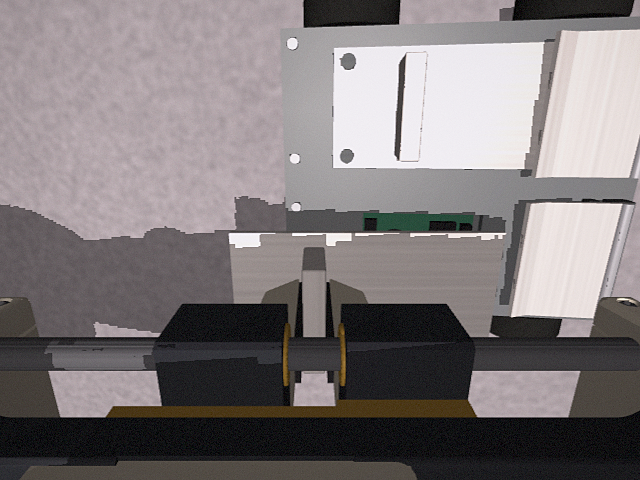

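View pics/s7z.png

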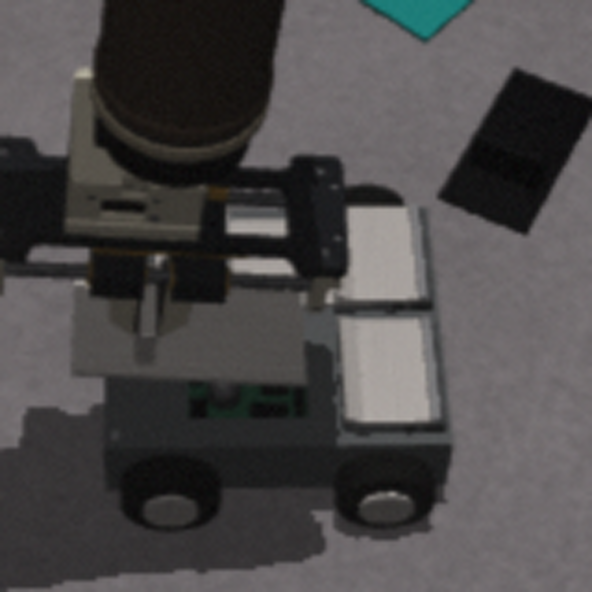

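View pics/c7z.png

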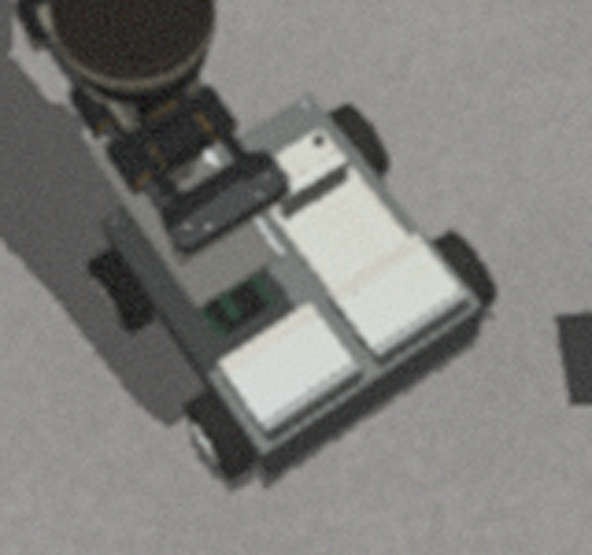

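```bash
python3 - <<'E'
from h import *
from scipy.optimize import least_squares
im,d,K,cw=load("wrist")
cv2.imwrite("pics/w7z.png",cv2.resize(im[10:240,220:640],None,fx=1.9,fy=1.9,interpolation=cv2.INTER_CUBIC)[:,:,::-1])
F=[((281.5,28.5),(-100,85,60)),((333,48),(-70,74,64)),((333,168.5),(-70,10,64)),
((408,53),(-35,67,92)),((427.5,52.5),(-25,67,92)),((419.5,161),(-25,17,92)),((399.5,160),(-35,17,92))]
W=np.array([onplane(f[0],f[1][2]/1000,K,cw)[0]*1000 for f in F]); C=np.array([f[1] for f in F],float)
def res(x): 
    c,s=np.cos(x[2]),np.sin(x[2]); return (np.c_[c*C[:,0]-s*C[:,1]+x[0],s*C[:,0]+c*C[:,1]+x[1]]-W[:,:2]).ravel()
r=least_squares(res,[580,-134,-.07],loss="soft_l1",f_scale=2); print(r.x,np.degrees(r.x[2])); print(res(r.x).reshape(-1,2).round(1))
# cover in tool frame: intersect edge rays with cover top plane (tool z=-HT-.004)
T=tool(); Tc=np.linalg.inv(T)@cw
for uv in [(229,233.5),(505,233.5)]:
    o,rr=ray(uv,K,Tc); t=(-.0322-o[2])/rr[0,2]; print(((o+rr[0]*t)*1000).round(1))
E
```

```text
[ 579.671  -133.4025   -0.0711] -4.074752634376935
[[-0.8  0.2]
 [ 0.7  0. ]
 [ 0.1  0.3]
 [-0.7  0.5]
 [ 0.6  0.4]
 [ 0.2 -0.5]
 [-0.  -1. ]]
[-39.3 -27.9 -32.2]
[ 88.5 -26.8 -32.2]
```

View pics/w7z.png

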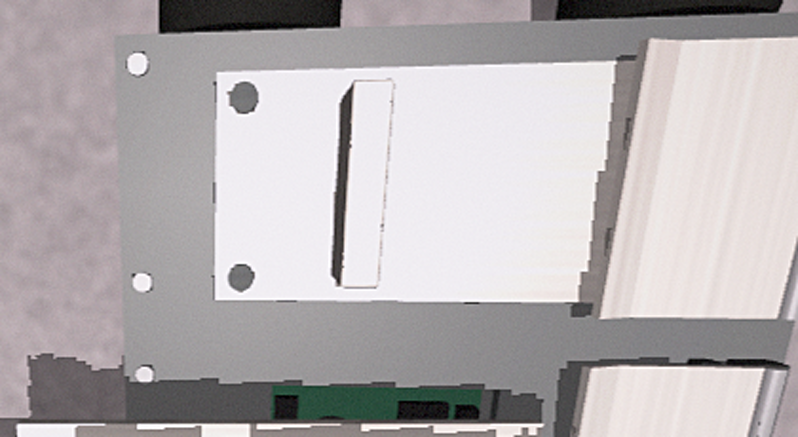

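```bash
python3 - <<'E'
from h import *
im,d,K,cw=load("wrist"); T=tool(); Tc=np.linalg.inv(T)@cw
P=cloud(d,K,Tc)*1000
for u in (250,300,400,490):
    print(u,[(v,P[v,u].round(1).tolist()) for v in range(230,262,4)])
print("fin",[(v,P[v,314].round(1).tolist()) for v in range(244,300,4)])
for v in (240,262,280): print(v,im[v,296:334].min(1))
print([(v,im[v,314].tolist()) for v in range(242,276,2)])
E
```

```text
250 [(230, [-53.3, 9.5, 95.8]), (234, [-30.0, -26.9, -30.1]), (238, [-30.4, -24.4, -28.5]), (242, [-30.3, -22.9, -30.0]), (246, [-30.2, -21.3, -31.1]), (250, [-30.4, -19.0, -30.5]), (254, [-30.7, -16.7, -29.8]), (258, [-30.7, -14.8, -30.2])]
300 [(230, [-9.2, -9.9, 31.2]), (234, [-6.5, -27.0, -31.0]), (238, [-6.5, -24.8, -30.4]), (242, [-6.6, -22.8, -30.3]), (246, [-6.6, -20.6, -29.8]), (250, [-6.7, -18.6, -30.0]), (254, [-6.7, -16.9, -30.8]), (258, [-6.8, -14.2, -29.1])]
400 [(230, [56.5, -7.4, 37.4]), (234, [40.6, -26.1, -29.4]), (238, [40.6, -24.2, -29.8]), (242, [40.6, -22.4, -30.2]), (246, [40.7, -20.5, -30.6]), (250, [40.9, -18.4, -30.3]), (254, [41.0, -16.4, -30.4]), (258, [40.9, -14.6, -31.1])]
490 [(230, [106.4, -12.8, 18.5]), (234, [82.8, -25.8, -29.7]), (238, [83.1, -23.8, -29.6]), (242, [82.9, -22.2, -30.7]), (246, [83.1, -20.2, -30.7]), (250, [83.8, -17.9, -29.9]), (254, [84.0, -15.9, -30.1]), (258, [84.1, -14.0, -30.5])]
fin [(244, [0.0, -21.4, -29.3]), (248, [0.0, -20.2, -31.5]), (252, [0.0, -20.6, -38.0]), (256, [0.0, -20.3, -42.4]), (260, [0.0, -20.2, -47.0]), (264, 
[... 403 characters left out ...]
239]
262 [140 137 140 136 139 143 112  73  71  77  74  68  73  72  75  68  71  76
  70  76  73  75  77  75  76  74  75  72  65 103 131 135 135 133 135 139
 134 131]
280 [ 60  69  74 125 141 115 118 134 143 140 141 140 140 144 140 138 139 138
 140 139 140 134 135 133 134 129 135 140 128 106 122 137 139 109  72  64
  65  74]
[(242, [149, 140, 138]), (244, [143, 135, 134]), (246, [155, 144, 141]), (248, [74, 67, 69]), (250, [77, 73, 71]), (252, [79, 76, 74]), (254, [84, 77, 74]), (256, [83, 79, 76]), (258, [75, 76, 73]), (260, [82, 76, 73]), (262, [78, 72, 70]), (264, [81, 79, 76]), (266, [83, 74, 75]), (268, [73, 68, 67]), (270, [115, 112, 109]), (272, [152, 141, 141]), (274, [152, 142, 142])]
```

The mismatch in that last check came from my mixing poses read while the arm was still settling. With the matching pose the cover is centred in the jaws. Chassis estimate is now (579.65, −133.1) mm, −4.05°. Next: descend to just behind the lip.

```bash
sed -i 's/^BX=.*/BX=np.array([576.7,-175.0])\/1000; YAW=-4.05; HT=.0282/' h.py
python3 - <<'E'
from h import *
p=tcp_for((.022,0,.064),6); print(p, tool()[:3,3]); plan(p,YAW,3,6)
E
```

```text
[ 0.5064 -0.17    0.0454] [ 0.4984 -0.1679  0.0892]
rows 3 w [0.0001 0.0014 0.0008] t [ 4.26  0.53 14.25] |w| 0.002 |t| 14.9
radius min/max 0.5286694592411166 0.5342009539864496 end [ 0.5064 -0.17    0.0454]
```

```bash
python3 -m inch '[[[0,0.0014,0.0008,4.2,0.5,14.2,0],[0,0.0014,0.0008,4.2,0.5,14.2,0],[0,0.0014,0.0008,4.2,0.5,14.2,0],[0,0,0,0,0,0,0],[0,0,0,0,0,0,0]]]'
cat >> h.py <<'E'
def where():
    T=tool(); y=np.radians(YAW); Rb=np.array([[np.cos(y),-np.sin(y),0],[np.sin(y),np.cos(y),0],[0,0,1]])
    f=lambda q:(Rb.T@((T@np.r_[q,1])[:3]-np.r_[BX,0])*1000).round(1)
    s=observe(); print("t",s["time"],"front",f((.09,0,-HT)),"rear",f((-.04,0,-HT)),"F",s["force"].round(1),"w",s["gripper_width"])
E
python3 - <<'E'
from h import *
where(); snap("side"); im=load("side")[0]; cv2.imwrite("pics/s8z.png",cv2.resize(im[220:360,270:410],None,fx=4.2,fy=4.2,interpolation=cv2.INTER_CUBIC)[:,:,::-1])
snap("wrist","w8.png")
p=tcp_for((.045,0,.062),6); plan(p,YAW,3,6)
E
```

```text
time: 9.78
position: [0.5068, -0.1709, 0.0464]
tool_rot: [0.998, -0.036, -0.052, -0.001]
force: [0.7, 0.8, -0.9]
gripper_width: 0.106
t 9.775 front [22.4 -0.9 65.2] rear [-106.9   -0.8   78.6] F [ 0.7  0.8 -0.9] w 0.10550984172408913
rows 3 w [ 0.0004 -0.0006 -0.0005] t [ 7.54 -0.34  0.39] |w| 0.001 |t| 7.6
radius min/max 0.5421959012210688 0.5564973002551706 end [ 0.5294 -0.1716  0.0434]
```

View pics/s8z.png

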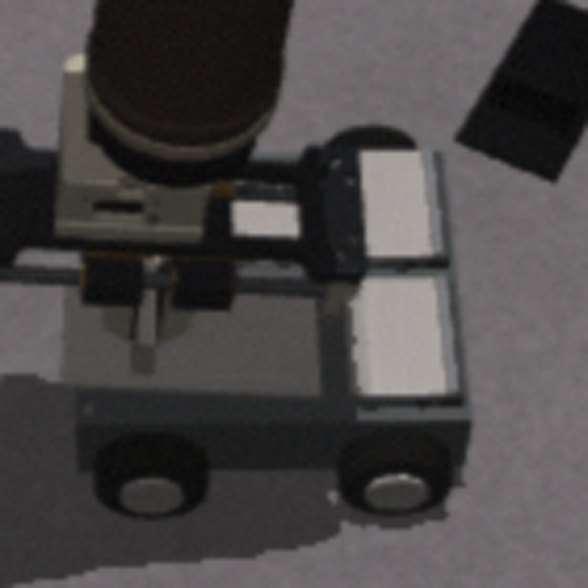

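View pics/w8.png

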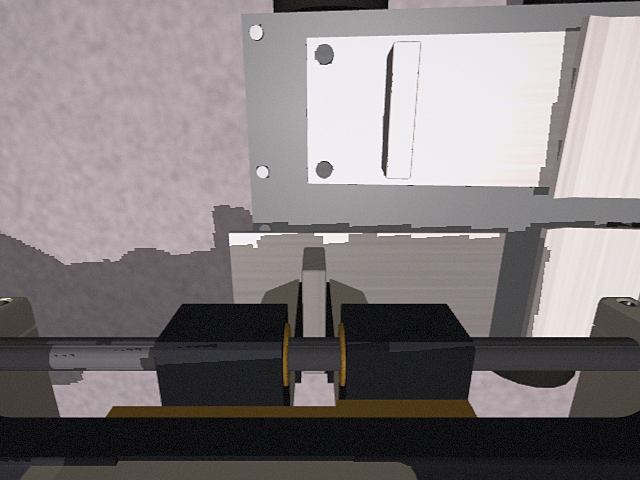

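The front edge stands about 16 mm short of the lip (wrist: edge u≈503, lip u≈540) and parallel to it. Going into the mouth.

```bash
python3 -m inch '[[[0,0,0,7.5,-0.3,0.4,0],[0,0,0,7.5,-0.3,0.4,0],[0,0,0,7.5,-0.3,0.4,0],[0,0,0,0,0,0,0],[0,0,0,0,0,0,0]]]'
python3 - <<'E'
from h import *
where()
p=tcp_for((.06,0,.0615),5); plan(p,YAW,3,5)
E
```

```text
time: 10.5
position: [0.5288, -0.1717, 0.0428]
tool_rot: [0.998, -0.036, -0.052, -0.001]
force: [-0.5, -0.1, -0.8]
gripper_width: 0.104
t 10.5 front [44.4 -0.2 61.5] rear [-84.9  -0.   75. ] F [-0.5 -0.1 -0.8] w 0.10429863406231045
rows 3 w [ 0.0003  0.0055 -0.0004] t [ 5.33 -0.03 -0.  ] |w| 0.006 |t| 5.3
radius min/max 0.5611080078260507 0.571398379022189 end [ 0.5447 -0.1727  0.0413]
```

```bash
python3 -m inch '[[[0,0.0055,0,5.3,0,0.0,0],[0,0.0055,0,5.3,0,0.0,0],[0,0.0055,0,5.3,0,0.0,0],[0,0,0,0,0,0,0],[0,0,0,0,0,0,0]]]'
python3 - <<'E'
from h import *
where(); snap("side"); im=load("side")[0]; cv2.imwrite("pics/s9z.png",cv2.resize(im[220:360,270:410],None,fx=4.2,fy=4.2,interpolation=cv2.INTER_CUBIC)[:,:,::-1])
snap("wrist","w9.png")
p=tcp_for((.06,0,.060),2); plan(p,YAW,4,2)
E
```

```text
time: 11.12
position: [0.5446, -0.1729, 0.0414]
tool_rot: [0.998, -0.036, -0.044, -0.001]
force: [-0.4, 0.7, -1.2]
gripper_width: 0.106
t 11.125 front [60.  -0.2 61.6] rear [-69.5  -0.1  72.9] F [-0.4  0.7 -1.2] w 0.10597457100140649
rows 4 w [ 0.0003  0.013  -0.0003] t [ 0.41 -0.04  1.57] |w| 0.013 |t| 1.6
radius min/max 0.5716563820982838 0.5725514316832059 end [ 0.5458 -0.1728  0.035 ]
```

View pics/s9z.png

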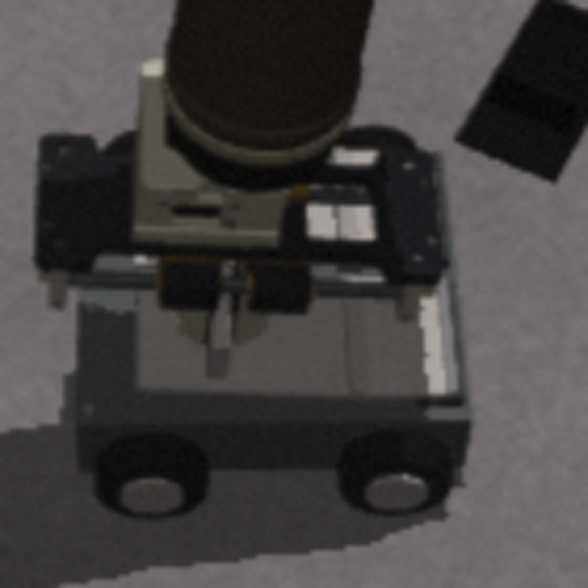

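View pics/w9.png

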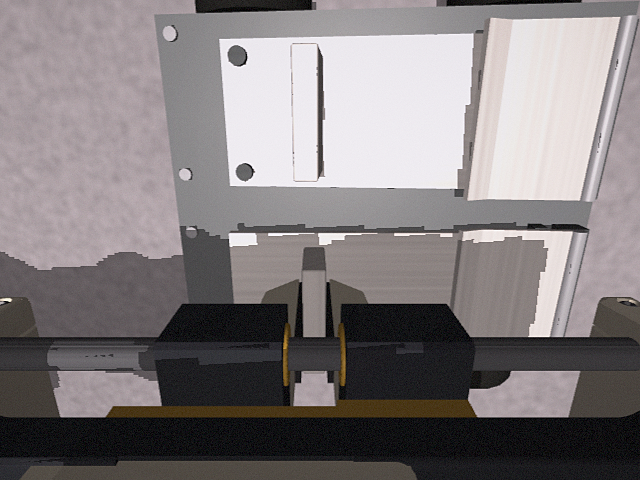

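The front is under the lap, both laps lie flat, and the cover's rear edge (u≈230) lines up with the fitted cover's. Lowering the rear next.

```bash
python3 -m inch '[[[0,0.013,0,0.4,0,1.6,0],[0,0.013,0,0.4,0,1.6,0],[0,0.013,0,0.4,0,1.6,0],[0,0.013,0,0.4,0,1.6,0],[0,0,0,0,0,0,0],[0,0,0,0,0,0,0]]]' 60
python3 - <<'E'
from h import *
where()
p=tcp_for((.06,0,.0595),0); plan(p,YAW,3,0)
E
```

```text
time: 11.98
position: [0.5461, -0.173, 0.0351]
tool_rot: [0.999, -0.036, -0.017, -0.0]
force: [0.7, 0.4, 2.8]
gripper_width: 0.105
t 11.975 front [60.3 -0.2 60.1] rear [-69.7  -0.1  64.6] F [0.7 0.4 2.8] w 0.10476603800125683
rows 3 w [ 0.0004  0.0115 -0.0004] t [ 0.25 -0.05  1.25] |w| 0.012 |t| 1.3
radius min/max 0.5730385877684695 0.5734550678877353 end [ 0.5468 -0.1729  0.0313]
```

```bash
python3 -m inch '[[[0,0.0115,0,0.2,0,1.2,0],[0,0.0115,0,0.2,0,1.2,0],[0,0.0115,0,0.2,0,1.2,0],[0,0,0,0,0,0,0],[0,0,0,0,0,0,0]]]' 60
python3 - <<'E'
from h import *
where(); print(observe()["moment"],tool())
E
```

```text
time: 12.6
position: [0.5472, -0.173, 0.0318]
tool_rot: [0.999, -0.036, 0.001, 0.001]
force: [1.1, -0.1, 5.8]
gripper_width: 0.105
t 12.6 front [60.4 -0.2 60.1] rear [-69.6  -0.1  59.9] F [ 1.1 -0.1  5.8] w 0.1048947656889376
[ 0.0644 -0.3612  0.031 ] [[ 0.9974 -0.0719  0.0015  0.5472]
 [-0.0719 -0.9974 -0.0013 -0.173 ]
 [ 0.0015  0.0012 -1.      0.0318]
 [ 0.      0.      0.      1.    ]]
```

```bash
python3 -m inch '[[[0,0,0,0,0,0.7,0],[0,0,0,0,0,0.7,0],[0,0,0,0,0,0,0],[0,0,0,0,0,0,0]]]' 60
python3 - <<'E'
from h import *
where(); print(observe()["moment"])
E
```

```text
time: 13.1
position: [0.5472, -0.1731, 0.0317]
tool_rot: [0.999, -0.036, 0.001, 0.001]
force: [-3.2, 0.9, 22.6]
gripper_width: 0.105
t 13.1 front [60.4 -0.2 60.1] rear [-69.6  -0.1  59.9] F [-3.2  0.9 22.6] w 0.10482649716909087
[0.2374 0.8885 0.076 ]
```

```bash
python3 -m inch '[[[0,0,0,0,0,-0.4,0],[0,0,0,0,0,0,0],[0,0,0,0,0,0,0],[0,0,0,0,0,0,0]]]' 60
python3 - <<'E'
from h import *
where(); snap("side"); im=load("side")[0]; cv2.imwrite("pics/s10z.png",cv2.resize(im[220:360,270:410],None,fx=4.2,fy=4.2,interpolation=cv2.INTER_CUBIC)[:,:,::-1])
snap("wrist","w10.png"); snap("scene","c10.png")
im,d,K,cw=load("wrist"); T=tool(); P=cloud(d,K,cw)
y=np.radians(YAW); Rb=np.array([[np.cos(y),-np.sin(y)],[np.sin(y),np.cos(y)]])
def m(u,v,r=4):
    q=np.median(P[v-r:v+r+1,u-r:u+r+1].reshape(-1,3),0); return (u,v),((q[:2]-BX)@Rb*1000).round(1),(q[2]*1000).round(1)
for uv in [(245,255),(275,260),(400,255),(440,260),(520,250),(300,215),(540,100),(400,110),(270,110)]: print(m(*uv))
where()
E
```

```text
time: 13.6
position: [0.5471, -0.1731, 0.0317]
tool_rot: [0.999, -0.036, 0.001, 0.001]
force: [-1.6, 0.2, 17.6]
gripper_width: 0.103
t 13.6 front [60.3 -0.3 60.1] rear [-69.7  -0.1  59.9] F [-1.6  0.2 17.6] w 0.10277085684712957
((245, 255), array([-61.8,  21.1]), np.float64(63.4))
((275, 260), array([-47.5,  18.3]), np.float64(63.3))
((400, 255), array([12.3, 20.8]), np.float64(63.3))
((440, 260), array([31.7, 18.1]), np.float64(63.4))
((520, 250), array([64.6, 26.1]), np.float64(71.3))
((300, 215), array([-35.3,  39.7]), np.float64(59.4))
((540, 100), array([62. , 89.9]), np.float64(71.0))
((400, 110), array([ 7.8, 86.4]), np.float64(63.3))
((270, 110), array([-47.3,  86.5]), np.float64(63.2))
t 13.75 front [60.4 -0.2 60.1] rear [-69.6  -0.1  59.9] F [-2.2  0.6 17.5] w 0.10243512730396695
```

View pics/w10.png

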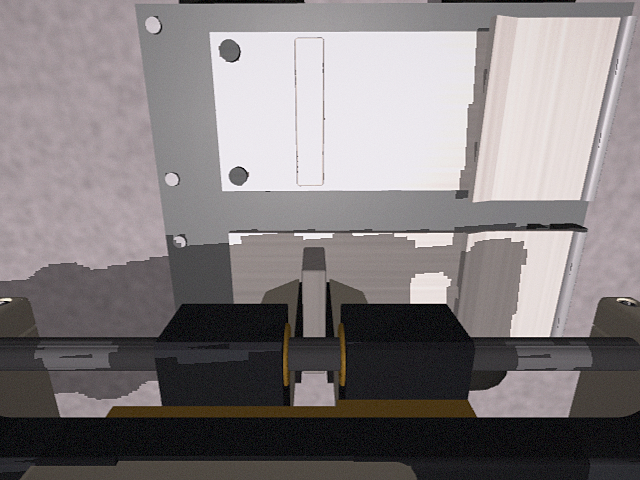

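View pics/s10z.png

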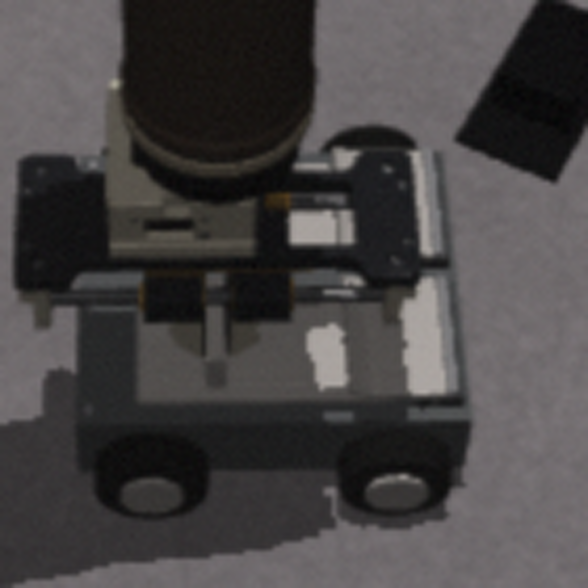

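View pics/c10.png

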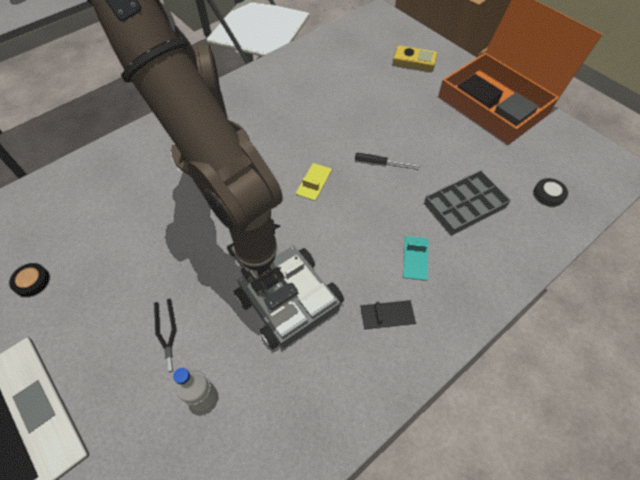

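The cover lies flat: its top is at 63.3–63.4 mm along its length, the same as the fitted cover. Both laps are level at about 71 mm, and the bystanders look to be where they started. Signing off while holding.

```bash
python3 -c "
from rig import *
print(sign_off())"
```

```text
the job is handed in; nothing more can be done
None
```

I gripped the loose aluminium cover by its fin and slid it in, nose down by 5–6°, under the lap of the open bay. I then lowered it flat over the plunger and handed in at about 13.8 s of robot time, still gripping and pressing.

**Last checks:**

| Check | Result |
|---|---|
| Front edge | board x ≈ +60 mm, about 22 mm under the lap |
| Both ends | within 0.3 mm of the bay's centre line, on my own chassis fit (calibration is good to about 2 mm) |
| Height of both ends | 59.9–60.1 mm |
| Cover top in the depth picture | 63.3–63.4 mm along its length, same as the fitted cover |
| Both laps | about 71 mm in depth, so lying |
| Upward force at the wrist | about 17.5 N, while about 5 N holds the plunger flush |
| Grip on the fin | about 9.5 mm opening at 60 N |

I could not read the plunger or lap joints directly; those results are inferred from force and depth. In the last scene picture the bottle, screwdriver, pliers and parts case look to be where they were, though I did not measure them.

**What failed or disagreed:**
- **First grip:** it closed on air above the fin. The fingers seen in the pictures end about 36 mm short of the reported TCP, contrary to the description. I went that much lower and gripped again.
- **A 5 mm sideways mismatch:** one check showed it, but it came from mixing poses read while the arm was still settling. It disappeared once I used the matching pose.

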